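# Bring the tumbler's filling neck to the top

## Robot

A 6-joint arm with a two-finger parallel gripper is mounted at the origin on a cart in front of the work surface, level with it; the furniture and walls round the work are solid. World frame = base frame: x ahead of the robot, y to its left, z up, the work surface at z = 0. Lengths are in mm, angles in rad, forces in N, time in s.
With the tool pointing down it reaches from about 400 to 925 mm from the base axis. Payload 12.5 kg.
Tool frame: the origin (TCP) lies at the very end of the fingers, on their centre line; the grasp point (between the pads) lies 19 mm behind it (env.grip_point_offset is the distance from the TCP to the grasp point, in mm); z points along the fingers, y is the direction in which the jaws open and shut (so a half turn about z gives the same grasp; the last joint's range is limited). The gripper opens to 95 mm and grips with 3 to 60 N. Pads are 20 mm wide; open, the fingers measure 119 mm over their backs; the gripper's body (75 mm by 180 mm) begins 59 mm behind the grasp point.
Start: joints at [0.567, 0.491, 1.559, -0, 1.092, -0.106], TCP at [488.724, 389.612, 192.961] pointing down, gripper open.
Joint ranges: [-3.1, 3.1], [-0.84, 2.19], [0.05, 2.79], [-1.13, 4.28], [0.06, 2.93], [-2.69, 2.69]. Speed limits (rad/s): [2.22, 2.22, 2.79, 3.14, 3.14, 3.14].

## Interface

Orientations are given as [roll, pitch, yaw] about the fixed x, y, z axes, in that order (R = Rz(yaw) Ry(pitch) Rx(roll)).
In Python, from cell import env gives the robot as it stands.
- The arm moves only by the tool drive_tool, never from a script. Its argument "commands" is a list of rows, each an object of numbers: "dx", "dy", "dz": the shift along the world's x, y, z in mm; "yaw": the turn about the world's z in degrees. In form: [{"dx": .., "dy": .., "dz": .., "yaw": ..}, ...]. A call has 1 to 5 rows; each row shifts and turns the commanded pose from where the row before left it; what a row does not reach is not made up. A row lasts 1/12 s, in which the tool goes at most 41.7 mm and 7.16 degrees, less where a joint would pass 70% of its speed; a pose out of reach is approached as far as the arm can. A call with a gripper value outside its range is refused whole. "grip" is the opening, from 0 (shut) to 1 (fully open), set as the call begins (left out, the last holds). The fingers move at their own pace and stop on an object; the grip force is fixed at half the most. Time passes only in rows, so rows that do not move let the fingers close. It gives the time, the measured TCP pose, the force and the opening at its end, in the units of the state.
- env.state(): the state, without advancing time (a new reading comes with each control period).
- env.read_camera(name): name is "scene" or "top" or "wrist"; returns the picture (384x512x3 uint8, red, green, blue); there is no depth.
- env.calibration(name): a dict with "intrinsics" (3x3 intrinsics, pixels), "rvec" (rotation vector, rad) and "tvec" (3), from world to camera coordinates, as OpenCV has them. Camera axes: x right, y down, z forward; pixel columns grow to the right and rows downward; lengths in mm; the calibration is good to about 2 mm. The wrist camera is an equidistant fisheye: a pixel r from the principal point sees the ray r / f radians off the axis. A picture is of the moment at which its call begins: read the wrist's pose just before it. calibration takes no time and is no camera call; for the wrist camera it gives the pose at the moment of the call.
- env.job_done(): hands the job in, once; it reports no verdict.
Trained networks look in the newest picture that a camera, given by its name, has taken for a name from the list of things; names that differ only in an ending like _2 or _b are one class to them, and where a whole thing is asked for, a point or a joint stands for the part that bears it (a point fixed in the world has none). Each returns a list of dicts, best first, with "conf" (0 to 1); they miss things now and then, are a little off and sometimes report something else, mostly with a low value. They report only what shows in the picture. A call takes as long as a camera call.
- env.trace(query, camera): "pixels" (384x512 bool, what is visible of it) and "pixel" ([column, row] in pixels, amid what is visible of it).
- env.place_of(query, camera): "pixel" ([column, row] in pixels: a listed point, or the origin of a listed thing).
The state is a dict: "t": time; "joints": joint angles; "qvel": joint speeds; "tau": joint torques, N m; "eef_pos": TCP position; "tcp_rot": TCP orientation; "ft_force": force on the tool from outside, world axes, zero at the start; "moment": the same for the moment, N m; "opening": opening from 0.0 (shut) to 1.0 (fully open).
Only numpy, scipy, OpenCV 4.12 (cv2) and the standard library are available. Lean on these libraries where they do the work, as an engineer would, in place of code of your own. Each camera call takes 0.05 s, during which the arm holds its last target.

## Task

The mixing drum on the bench stand has stopped with its filling neck hanging down. Gently push the spokes of the star wheel on its front, one after another, with the fingertips until the neck points straight up and the drum stands still, ready for loading. Do not grip the spokes or touch the drum or its neck, and leave the jar, bottle, tin and cup beside the stand where they are.

Things in the scene. Friction and masses are not known exactly. Their poses are not given: they have to be found in the camera images.
- tumbler (a joint): Angle of the drum with its star wheel about the level axle, rad; turns endlessly either way. 0 (or a multiple of 2 pi): neck straight up. Positive: clockwise seen by the robot facing the star wheel, so at +pi/2 the neck points along the stand's -y (right), at -pi/2 along +y. Stiff axle (0.15 N m friction): it stays where it is left.
- wheel_centre (a point): Centre of the star wheel on the axle, 120 mm above the bench, fixed to the stand. Its axes are the stand's and do not turn with the wheel: x along the axle from star wheel to drum, y to the left as seen facing the wheel, z up. The front A-frame of the stand is 35 mm behind the wheel's plane and reaches no higher than 17 mm above the axle.
- star_wheel: The star wheel, rimless: steel hub 38 mm wide, six straight round spokes 10 mm thick every 60 degrees, each ending in a black ball 18 mm wide whose outermost point is 100 mm from the axle. Seen along the axle the neck lies midway between two spokes (spokes at 30, 90, 150, 210, 270, 330 degrees from it). Origin on the axle, 95 mm behind the wheel's plane; turns with the drum.
- neck_mouth (a point): Centre of the mouth of the drum's filling neck, 86 mm from the axle and 104 mm behind the wheel's plane; its z axis points out of the neck. The neck is a short open steel tube with a collar, 48 mm wide. (The small flat plug opposite is only the drain plug.)
- drum: The drum with its neck: a metal cylinder 110 mm across, 100 mm long, beginning 54 mm behind the star wheel's plane. Origin on the axle, 95 mm behind the wheel's plane; z along the neck.
- herb_jar: clear glass jar of green herbs, 75 mm wide, 131 mm tall; stands loose beside the stand; origin at the centre of its underside.
- cup: small white ceramic cup, 60 mm wide, 52 mm tall; stands loose beside the stand; origin at the centre of its underside.
- salve_tin: low round brass tin, 55 mm wide, 22 mm tall; stands loose beside the stand; origin at the centre of its underside.
- dark_bottle: small dark bottle, 37 mm wide, 108 mm tall; stands loose beside the stand; origin at the centre of its underside.

How it is judged:
By the outcome, as a careful person would: the job done as asked, in the order asked, and still so for the second after the job is handed in, with the robot touching nothing.
It also fails if it takes over 58 s, if anything falls off the work surface, if the arm or the gripper's body presses on something with over 40 N, if the wrist force passes 120 N, or if a joint passes its speed limit or range.

## Working session

There is one attempt and no reset: what is moved stays moved. The work goes in short steps, Python scripts to look and compute and a tool call to move; the robot and the scene stay as the last step left them, time stands still between calls to the robot, and variables do not carry over. Pictures are saved under pics/ and viewed, and the job is handed in when it is done.

Besides the shell and the picture viewer there is one more tool, called after "Emit:" in YAML: its name, and indented under it one key for each argument. drive_tool: Moves the arm, as the interface text tells. Its arguments: {"type":"object","properties":{"commands":{"type":"array"},"grip":{"type":"number"}},"required":["commands"]}

```bash
mkdir -p pics; cat > h.py <<'E'
import numpy as np, cv2
from cell import env
def shot(c,n):
    im=env.read_camera(c); cv2.imwrite(f'pics/{n}.png',im[:,:,::-1]); return im
def cal(c):
    k=env.calibration(c); R=cv2.Rodrigues(np.array(k['rvec'],float))[0]
    return np.array(k['intrinsics'],float),R,np.array(k['tvec'],float).ravel()
def ray(c,px):
    K,R,t=cal(c); d=R.T@np.linalg.solve(K,[px[0],px[1],1]); return -R.T@t,d/np.linalg.norm(d)
def onz(c,px,z):
    o,d=ray(c,px); return o+d*(z-o[2])/d[2]
def proj(c,P):
    K,R,t=cal(c); q=(np.atleast_2d(P)@R.T+t)@K.T; return q[:,:2]/q[:,2:]
def tri(a,pa,b,pb):
    o1,d1=ray(a,pa);o2,d2=ray(b,pb)
    s=np.linalg.lstsq(np.c_[d1,-d2],o2-o1,rcond=None)[0]
    p,q=o1+d1*s[0],o2+d2*s[1]; return (p+q)/2,np.linalg.norm(p-q)
E
python3 - <<'E'
from h import *
for c in ['scene','top']:
    shot(c,c+'0')
    o,d=ray(c,(256,192)); print(c,o.round(),d.round(2))
    for q in ['wheel_centre','neck_mouth','star_wheel','herb_jar','cup','salve_tin','dark_bottle']:
        r=env.place_of(q,c)[:2]
        print(c,q,[(np.round(x['pixel']),round(x['conf'],2)) for x in r])
print(env.state())
E
```

```text
scene [-184. -523.  703.] [ 0.71  0.49 -0.51]
scene wheel_centre [(array([253., 215.]), 0.76)]
scene neck_mouth [(array([273., 218.]), 0.87)]
scene star_wheel [(array([283., 197.]), 0.66)]
scene herb_jar [(array([244., 204.]), 0.6)]
scene cup [(array([214., 222.]), 0.56), (array([279., 202.]), 0.19)]
scene salve_tin [(array([304., 294.]), 0.86)]
scene dark_bottle [(array([355., 272.]), 0.93)]
top [ 478.   37. 1072.] [ 0.14 -0.01 -0.99]
top wheel_centre []
top neck_mouth [(array([215., 206.]), 0.22)]
top star_wheel []
top herb_jar [(array([214., 162.]), 0.84)]
top cup [(array([212., 205.]), 0.55)]
top salve_tin [(array([336., 241.]), 0.56)]
top dark_bottle [(array([351., 195.]), 0.58)]
{'t': 0.8, 'joints': array([ 5.67411306e-01,  4.90915005e-01,  1.55890309e+00,  1.63460608e-05,
        1.09171477e+00, -1.05605909e-01]), 'qvel': array([-2.74183919e-04, -1.55473142e-03, -2.68901545e-04, -1.56905469e-04,
        2.47707883e-03,  2.23668007e-05]), 'tau': array([ 3.46201763e-03, -6.12429857e+01, -2.58413833e+01,  6.94351480e-02,
        4.46041964e-02,  1.90260573e-05]), 'eef_pos': array([488.71254585, 389.61831835, 192.95055208]), 'tcp_rot': array([ 3.14153167e+00, -8.12327543e-06,  2.24380601e+00]), 'ft_force': array([ 1.22348177,  0.63059837, -1.03319107]), 'moment': array([-0.06925913,  0.01715721,  0.0498085 ]), 'opening': 0.9994340205693716}
```

View pics/scene0.png

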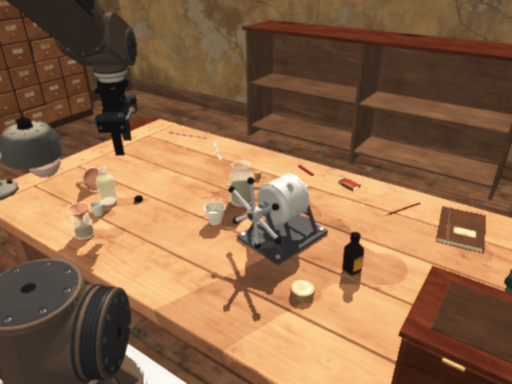

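View pics/top0.png

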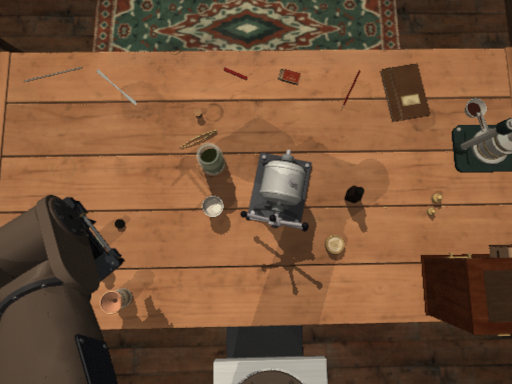

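```bash
python3 - <<'E'
from h import *
a=cv2.imread('pics/scene0.png')[160:270,200:380]; cv2.imwrite('pics/sc.png',cv2.resize(a,None,fx=4.4,fy=4.4,interpolation=cv2.INTER_CUBIC))
a=cv2.imread('pics/top0.png')[130:300,190:370]; cv2.imwrite('pics/tc.png',cv2.resize(a,None,fx=3.5,fy=3.5,interpolation=cv2.INTER_CUBIC))
E
```

```text
(no output)
```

View pics/sc.png

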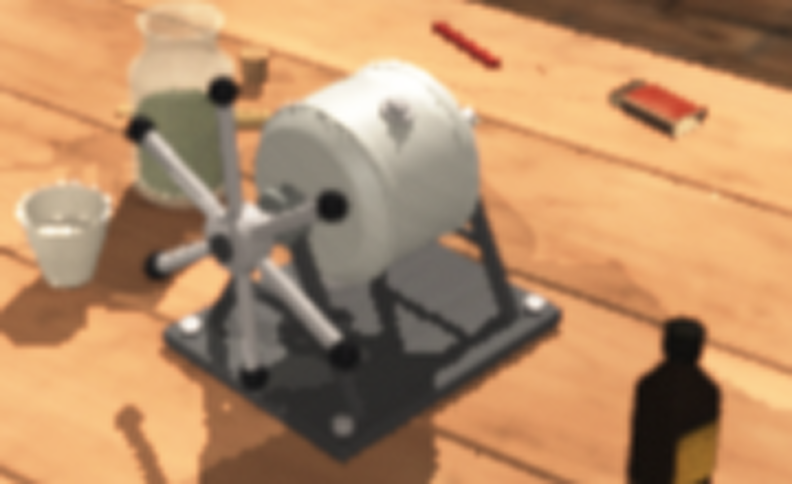

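View pics/tc.png

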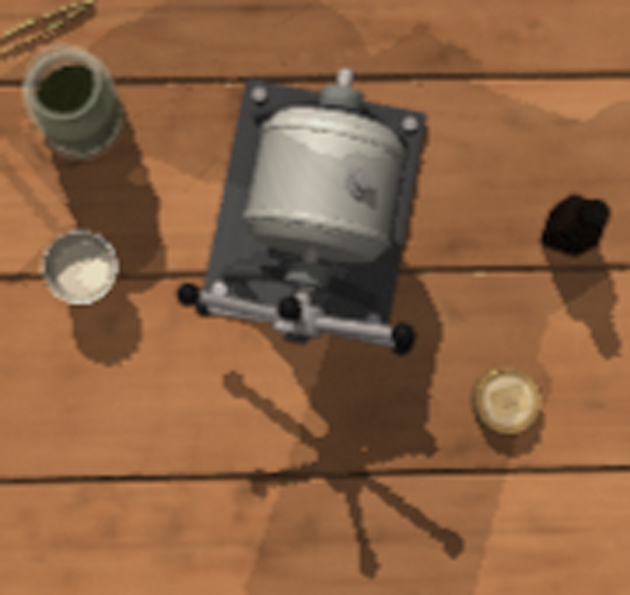

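```bash
cat >> h.py <<'E'
def stand(p):
    x,y,yaw=p[:3]; c,s=np.cos(yaw),np.sin(yaw)
    R=np.array([[c,-s,0],[s,c,0],[0,0,1]]); return np.array([x,y,120.]),R
def balls(p,r=91):
    o,R=stand(p); a=p[3]+np.radians(30+60*np.arange(6))
    return o+np.c_[0*a,-r*np.sin(a),r*np.cos(a)]@R.T
E
python3 - <<'E'
from h import *
from scipy.optimize import least_squares
from itertools import product
S=np.array([(222,91),(139,129),(330,206),(343,354),(254,378),(158,266)])/4.4+[200,160]
T=np.array([(188,293),(290,307),(402,338)])/3.5+[190,130]
def res(p,full=False):
    B=balls(p); d1=np.linalg.norm(proj('scene',B)[None]-S[:,None],axis=2).min(1)
    d2=np.linalg.norm(proj('top',B)[None]-T[:,None],axis=2).min(1)
    return np.r_[d1,d2]
o=onz('top',(275,218),120); e=onz('top',(288.5,152),120); print(o,e)
best=None
for th in np.radians(np.arange(0,60,10)):
    r=least_squares(res,[o[0],o[1],np.arctan2(*(e-o)[1::-1]),th])
    if best is None or r.cost<best.cost: best=r
p=best.x; print(p.round(3),np.degrees(p[2:]),res(p).round(1))
O,R=stand(p)
for k in range(6):
    th=p[3]+k*np.pi/3; n=np.array([104,-86*np.sin(th),86*np.cos(th)]); pl=np.array([104,58*np.sin(th),-58*np.cos(th)])
    print(np.degrees(th).round(1),'plug',proj('scene',O+R@pl).round(),proj('top',O+R@pl).round())
q=np.array([(400,112)])/4.4+[200,160]; q2=np.array([(362,185)])/3.5+[190,130]; print(q,q2)
for n,px,z in [('jar',(209,155),131),('cup',(212,206),50),('tin',(335,243),22),('bottle',(355,193),108)]:
    w=onz('top',px,z); print(n,w.round(),(R.T@(w-O)).round())
np.save('p.npy',p)
E
```

```text
[540.8176725  -17.74134852 120.        ] [719.68383111 -59.17255192 120.        ]Traceback (most recent call last):
  File "<stdin>", line 13, in <module>
    return func(*args, **kwargs)
    result = trf(vector_fun.fun, vector_fun.jac, x0, f0, J0, lb, ub, ftol, xtol,
                 gtol, max_nfev, x_scale, loss_function, tr_solver,
                 tr_options.copy(), verbose, callback=callback_wrapped)
    return trf_no_bounds(
        fun, jac, x0, f0, J0, ftol, xtol, gtol, max_nfev, x_scale,
        loss_function, tr_solver, tr_options, verbose, callback=callback)
    J = jac(x)
    self._update_jac()
    ~~~~~~~~~~~~~~~~^^
    self.J = self.jac_wrapped(xp_copy(self.x), f0=self.f)
             ~~~~~~~~~~~~~~~~^^^^^^^^^^^^^^^^^^^^^^^^^^^^
    J, dct = approx_derivative(
             ~~~~~~~~~~~~~~~~~^
        self.fun,
        ^^^^^^^^^
    ...<2 lines>...
        **self.finite_diff_options,
        ^^^^^^^^^^^^^^^^^^^^^^^^^^^
    )
    ^
    J, _nfev = _dense_difference(fun_wrapped, x0, f0, h,
               ~~~~~~~~~~~~~~~~~^^^^^^^^^^^^^^^^^^^^^^^^
                             use_one_sided, method,
                             ^^^^^^^^^^^^^^^^^^^^^^
                             mf)
                             ^^^
    df = [f_eval - f0 for f_eval in f_evals]
                                    ^^^^^^^
    f = np.atleast_1d(self.fun(x, *self.args, **self.kwargs))
                      ~~~~~~~~^^^^^^^^^^^^^^^^^^^^^^^^^^^^^^
    return np.atleast_1d(self.fun(x))
                         ~~~~~~~~^^^
    return self.f(x, *self.args, **self.kwargs)
           ~~~~~~^^^^^^^^^^^^^^^^^^^^^^^^^^^^^^
  File "<stdin>", line 7, in res
  File "h.py", line 13, in proj
    K,R,t=cal(c); q=(np.atleast_2d(P)@R.T+t)@K.T; return q[:,:2]/q[:,2:]
          ~~~^^^
  File "h.py", line 6, in cal
    k=env.calibration(c); R=cv2.Rodrigues(np.array(k['rvec'],float))[0]
ValueError: time passes only in moves, steps and waits
```

```bash
sed -i 's/^def cal(c):/import functools\n@functools.lru_cache(None)\ndef cal(c):/' h.py
cat > fit.py <<'E'
from h import *
from scipy.optimize import least_squares
def fit(S,T,p0,free=4):
    def res(p):
        B=balls(p); d=[]
        for c,X in (('scene',S),('top',T)):
            if len(X): d+=list(np.linalg.norm(proj(c,B)[None]-np.array(X)[:,None],axis=2).min(1))
        return np.array(d)
    best=None
    for th in np.radians(np.arange(0,60,10)):
        if free==4: f=res; x0=[*p0[:3],th]; full=lambda x:x
        else: full=lambda x:np.r_[p0[:3],x]; f=lambda x:res(full(x)); x0=[th]
        r=least_squares(f,x0)
        if best is None or r.cost<best.cost: best=r
    return full(best.x),best.fun
E
python3 - <<'E'
from fit import *
S=np.array([(222,91),(139,129),(330,206),(343,354),(254,378),(158,266)])/4.4+[200,160]
T=np.array([(188,293),(290,307),(402,338)])/3.5+[190,130]
p,f=fit(S,T,[540.8,-17.7,np.arctan2(-41,179),0]); print(p.round(3),np.degrees(p[2:]),f.round(1))
O,R=stand(p)
for k in range(6):
    th=p[3]+k*np.pi/3; pl=np.array([104,58*np.sin(th),-58*np.cos(th)])
    print(np.degrees(th).round(1),'plug',proj('scene',O+R@pl).round(),proj('top',O+R@pl).round())
q=np.array([(400,112)])/4.4+[200,160]; q2=np.array([(362,185)])/3.5+[190,130]; print(q,q2)
for n,px,z in [('jar',(209,155),131),('cup',(212,206),50),('tin',(335,243),22),('bottle',(355,193),108)]:
    w=onz('top',px,z); print(n,w.round(),(R.T@(w-O)).round())
np.save('p.npy',p); print(env.state()['t'])
E
```

```text
[ 5.31597e+02 -1.95760e+01 -2.30000e-01  3.86000e-01] [-13.19806923  22.11650102] [0.5 0.2 0.5 0.2 0.6 0.1 0.6 0.5 0.6]
22.1 plug [[277. 213.]] [[275. 185.]]
82.1 plug [[268. 193.]] [[263. 180.]]
142.1 plug [[274. 179.]] [[271. 178.]]
202.1 plug [[290. 184.]] [[294. 182.]]
262.1 plug [[300. 205.]] [[305. 188.]]
322.1 plug [[293. 219.]] [[295. 189.]]
[[290.90909091 185.45454545]] [[293.42857143 182.85714286]]
jar [712. 155. 131.] [136. 212.  11.]
cup [583. 157.  50.] [ 10. 184. -70.]
tin [ 472. -196.   22.] [ -18. -185.  -98.]
bottle [ 605. -238.  108.] [ 122. -196.  -12.]
0.8
```

Emit:
drive_tool:
  commands:
    - {"dx":5.3,"dy":-36.5,"dz":7.4,"yaw":3.8}
    - {"dx":5.3,"dy":-36.5,"dz":7.4,"yaw":3.8}
    - {"dx":5.3,"dy":-36.5,"dz":7.4,"yaw":3.8}
    - {"dx":5.3,"dy":-36.5,"dz":7.4,"yaw":3.8}
    - {"dx":5.3,"dy":-36.5,"dz":7.4,"yaw":3.8}
  grip: 0

```text
t: 1.22
eef_pos: [515.1, 205.5, 230.4]
tcp_rot: [3.141, 0.0, 2.579]
ft_force: [0.7, 0.1, 0.8]
opening: 0.705
```

Emit:
drive_tool:
  commands:
    - {"dx":5.3,"dy":-36.5,"yaw":3.8}
    - {"dx":5.3,"dy":-36.5,"yaw":3.8}
    - {"dx":5.3,"dy":-36.5,"yaw":3.8}
    - {"dx":5.3,"dy":-36.5,"yaw":3.8}
    - {"dx":5.3,"dy":-36.5,"yaw":4}

```text
invalid input
```

Emit:
drive_tool:
  commands:
    - {"dz":0}
    - {"dz":0}

```text
invalid input
```

Emit:
drive_tool:
  commands:
    - {"dx":5.3,"dy":-36.5,"dz":0,"yaw":3.8}
    - {"dx":5.3,"dy":-36.5,"dz":0,"yaw":3.8}
    - {"dx":5.3,"dy":-36.5,"dz":0,"yaw":3.8}
    - {"dx":5.3,"dy":-36.5,"dz":0,"yaw":3.8}
    - {"dx":5.3,"dy":-36.5,"dz":0,"yaw":4}
  grip: 0

```text
t: 1.63
eef_pos: [541.7, 22.8, 230.2]
tcp_rot: [3.141, 0.0, 2.914]
ft_force: [0.7, -0.3, -0.6]
opening: 0.355
```

Emit:
drive_tool:
  commands:
    - {"dx":0,"dy":0,"dz":0,"yaw":0}
    - {"dx":0,"dy":0,"dz":0,"yaw":0}

```text
t: 1.8
eef_pos: [541.9, 23.0, 229.9]
tcp_rot: [3.141, -0.0, 2.907]
ft_force: [-0.6, -0.0, -0.5]
opening: 0.217
```

```bash
python3 - <<'E'
from h import *
a=shot('scene','s1'); b=shot('top','t1'); p=np.load('p.npy');O,R=stand(p)
s=env.state(); print(s['t'],s['eef_pos'],R.T@(s['eef_pos']-O),np.degrees(s['tcp_rot'][2]),s['opening'],s['ft_force'])
x=cv2.resize(a[120:270,180:360],None,fx=2.2,fy=2.2); y=cv2.resize(b[130:280,190:350],(int(160*2.2),330)); cv2.imwrite('pics/c1.png',np.hstack([x,y])[:,:,::-1])
E
```

```text
1.9 [541.63248596  24.96908385 229.96353133] [ -0.4001803   45.65970566 109.96353133] 166.69717749299008 0.12963736599453124 [0.16824067 0.07264436 0.24775792]
```

View pics/c1.png

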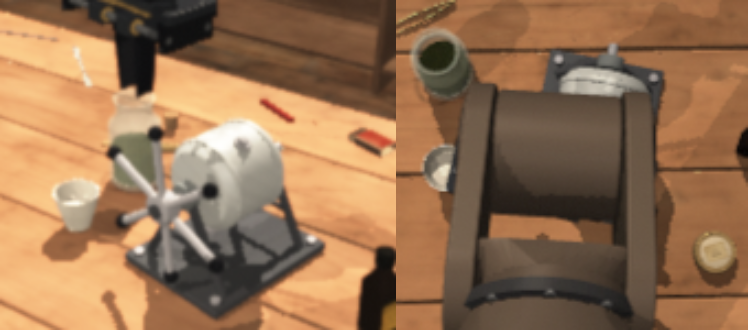

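```bash
cat >> h.py <<'E'
def tcp(phi,r=68,gap=0,hw=12):
    f=np.radians(phi); a=r*np.sin(f)-5*np.cos(f)-hw-gap; b=max(r*np.cos(f)+5*np.sin(f),r*np.cos(f)+5*np.sin(f))
    O,R=stand(np.load('p.npy')); return O+R@np.array([0,-a,b])
def path(phis,start=None,r=68):
    P=[tcp(f,r) for f in phis]
    if start is not None: P=[start]+P
    for q,d in zip(P[1:],np.diff(P,axis=0)): print(q.round(1),d.round(1))
E
python3 - <<'E'
from h import *
print(env.state()['eef_pos'],proj('scene',env.state()['eef_pos']),tcp(-8,gap=20)); path([-14,-8,0,8,16,24,32,40,47,53,58,62])
E
```

```text
[541.63248596  24.96908385 229.96353133] [[240.80837803 168.22686324]] [542.19456887  25.61316818 186.64236317]
[537.6   6.1 186.6] [-1.6 -6.7  1.9]
[535.5  -3.  188. ] [-2.1 -9.2  1.4]
[533.3 -12.3 188. ] [-2.2 -9.3  0. ]
[531.2 -21.5 186.7] [-2.2 -9.2 -1.3]
[529.1 -30.4 184.2] [-2.1 -8.9 -2.6]
[527.1 -38.8 180.3] [-2.  -8.5 -3.8]
[525.2 -46.7 175.3] [-1.8 -7.9 -5. ]
[523.8 -53.  170. ] [-1.5 -6.3 -5.3]
[522.6 -57.8 164.9] [-1.1 -4.8 -5.1]
[521.8 -61.5 160.3] [-0.8 -3.6 -4.6]
[521.2 -64.1 156.3] [-0.6 -2.6 -3.9]
```

Emit:
drive_tool:
  commands:
    - {"dx":0,"dy":0,"dz":-15,"yaw":0}
    - {"dx":0,"dy":0,"dz":-15,"yaw":0}
    - {"dx":0,"dy":0,"dz":-13,"yaw":0}
    - {"dx":-1,"dy":-5,"dz":0,"yaw":0}
    - {"dx":-1,"dy":-5,"dz":0,"yaw":0}
  grip: 0

```text
t: 2.32
eef_pos: [539.4, 15.5, 186.9]
tcp_rot: [-3.142, -0.001, 2.912]
ft_force: [0.4, -0.3, 0.8]
opening: -0.002
```

Emit:
drive_tool:
  commands:
    - {"dx":-1,"dy":-5,"dz":0,"yaw":0}
    - {"dx":-1,"dy":-4,"dz":0,"yaw":0}
    - {"dx":-2.1,"dy":-9.2,"dz":1.4,"yaw":0}
    - {"dx":-2.2,"dy":-9.3,"dz":0,"yaw":0}
    - {"dx":0,"dy":0,"dz":0,"yaw":0}

```text
t: 2.73
eef_pos: [533.2, -14.6, 188.9]
tcp_rot: [-3.141, 0.001, 2.909]
ft_force: [-0.2, -0.5, -0.1]
opening: 0.004
```

```bash
cat > look.py <<'E'
import sys
from h import *
a=shot('scene','x'+sys.argv[1]); p=np.load('p.npy');O,R=stand(p)
s=env.state(); print(s['t'],s['eef_pos'].round(1),(R.T@(s['eef_pos']-O)).round(1),s['opening'],s['ft_force'].round(1))
cv2.imwrite('pics/cx'+sys.argv[1]+'.png',cv2.resize(a[120:270,190:370],None,fx=4,fy=4,interpolation=cv2.INTER_CUBIC)[:,:,::-1])
E
python3 look.py 2
```

```text
2.7833 [533.2 -14.  188.7] [ 0.3  5.8 68.7] 0.004604928267342066 [ 0.2  0.4 -0.4]
```

View pics/cx2.png

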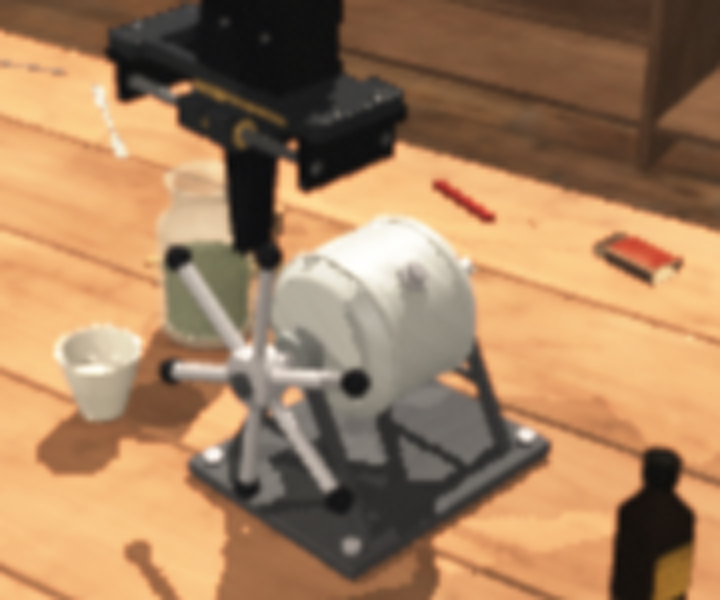

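```bash
python3 - <<'E'
from h import *
e=env.state()['eef_pos']; q=lambda P:((proj('scene',P)-[190,120])*4).round()
print(q(e),q(e+[0,0,20]))
O,R=stand(np.load('p.npy'))
for d in ([-10,-12,0],[-10,12,0],[10,-12,0],[10,12,0]): print(q(e+R@np.array(d)))
from fit import *
S=np.array([(268,256),(179,257),(355,382),(340,498),(247,489),(172,371)])/4+[190,120]
p=np.load('p.npy'); r,f=fit(S,[],p,1); print(np.degrees(r[3])%60,f.round(1)); print(q(balls(r)))
E
```

```text
[[249. 276.]] [[249. 247.]]
[[250. 289.]]
[[223. 274.]]
[[275. 278.]]
[[248. 263.]]
36.265260439072705 [0.7 0.4 0.7 0.7 0.8 0.1]
[[266. 254.]
 [352. 382.]
 [338. 499.]
 [247. 486.]
 [172. 371.]
 [177. 257.]]
```

```bash
python3 - <<'E'
import cv2
a=cv2.imread('pics/xx2.png') if False else cv2.imread('pics/x2.png')
cv2.imwrite('pics/z2.png',cv2.resize(a[155:220,220:290],None,fx=9,fy=9,interpolation=cv2.INTER_NEAREST))
E
```

```text
(no output)
```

View pics/z2.png

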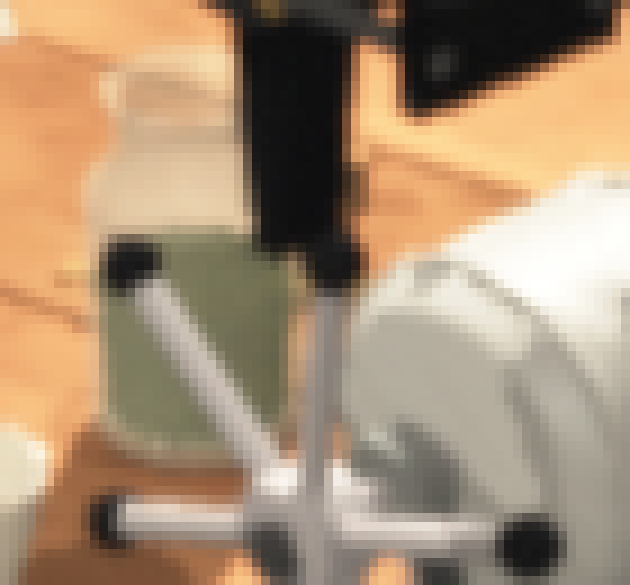

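```bash
python3 - <<'E'
from h import *
a=shot('wrist','w2'); print(env.calibration('wrist')); print(env.state()['t'])
E
```

```text
{'intrinsics': array([[297.31863964,   0.        , 258.60448562],
       [  0.        , 297.31863964, 195.23269435],
       [  0.        ,   0.        ,   1.        ]]), 'rvec': array([-2.30553533, -1.82555812, -0.225781  ]), 'tvec': array([-109.55499975, -533.28064124,  259.25530962])}
2.8333
```

View pics/w2.png

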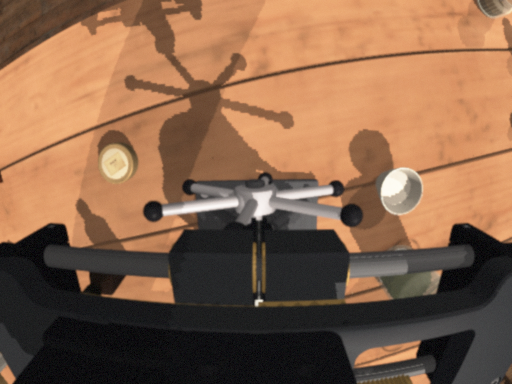

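```bash
python3 - <<'E'
from h import *
k=env.calibration('wrist');K=k['intrinsics'];R=cv2.Rodrigues(k['rvec'])[0];t=k['tvec'].ravel()
def pw(P):
    c=np.atleast_2d(P)@R.T+t; a=np.arctan2(np.hypot(c[:,0],c[:,1]),c[:,2]); u=c[:,:2]/np.linalg.norm(c[:,:2],axis=1)[:,None]
    return (K[0,0]*a[:,None]*u+K[:2,2]).round()
p=np.load('p.npy'); p[3]=np.radians(36.3)
print(pw(balls(p))); O,Rs=stand(p); print(pw(O)); e=env.state()['eef_pos']
print('tcp',pw(e),pw(e+[0,0,20]),pw(e+[0,0,78]),'cam',-R.T@t, R[2])
E
```

```text
[[150. 209.]
 [186. 185.]
 [261. 179.]
 [332. 189.]
 [347. 215.]
 [232. 234.]]
[[251. 198.]]
tcp [[258. 223.]] [[258. 234.]] [[258. 281.]] cam [467.2128248    2.37753341 381.19598573] [ 0.23678574 -0.05539872 -0.96998118]
```

```bash
python3 - <<'E'
import cv2
a=cv2.imread('pics/w2.png')
cv2.imwrite('pics/wz2.png',cv2.resize(a[160:260,190:330],None,fx=5.5,fy=5.5,interpolation=cv2.INTER_CUBIC))
E
```

```text
(no output)
```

View pics/wz2.png

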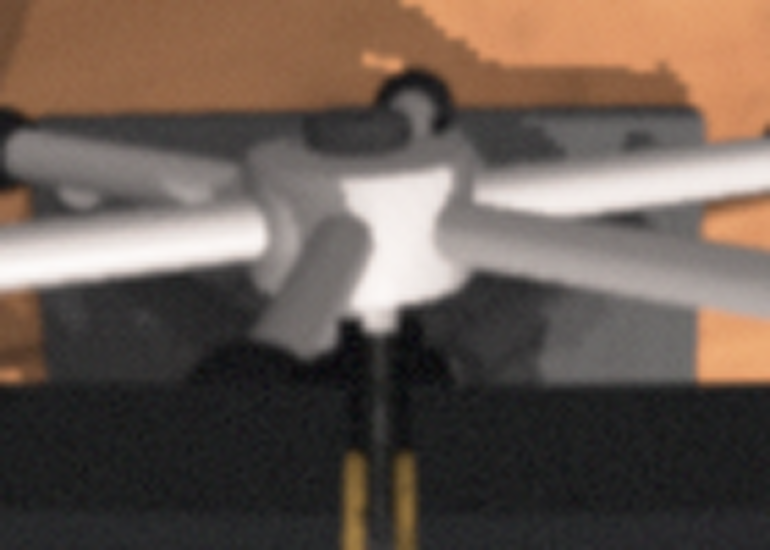

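Emit:
drive_tool:
  commands:
    - {"dx":-1.1,"dy":-4.6,"dz":-0.6,"yaw":0}
    - {"dx":-1.1,"dy":-4.6,"dz":-0.7,"yaw":0}
    - {"dx":-1.1,"dy":-4.5,"dz":-1.2,"yaw":0}
    - {"dx":-1.0,"dy":-4.4,"dz":-1.4,"yaw":0}
    - {"dx":-1.0,"dy":-4.3,"dz":-1.8,"yaw":0}
  grip: 0

```text
t: 3.25
eef_pos: [528.0, -35.7, 182.5]
tcp_rot: [3.141, 0.0, 2.91]
ft_force: [1.0, 1.1, 1.5]
opening: 0.003
```

Emit:
drive_tool:
  commands:
    - {"dx":-1.0,"dy":-4.2,"dz":-2,"yaw":0}
    - {"dx":-0.9,"dy":-4,"dz":-2.4,"yaw":0}
    - {"dx":-0.9,"dy":-3.9,"dz":-2.6,"yaw":0}
    - {"dx":-0.8,"dy":-3.2,"dz":-2.6,"yaw":0}
    - {"dx":-0.7,"dy":-3.1,"dz":-2.7,"yaw":0}

```text
t: 3.67
eef_pos: [523.7, -54.1, 170.0]
tcp_rot: [3.142, -0.0, 2.91]
ft_force: [0.8, 2.0, 0.7]
opening: 0.001
```

```bash
python3 look.py 3
```

```text
3.7167 [523.5 -54.4 169.6] [  0.  -35.7  49.6] 0.0026817213461702823 [1.  0.3 0.1]
```

View pics/cx3.png

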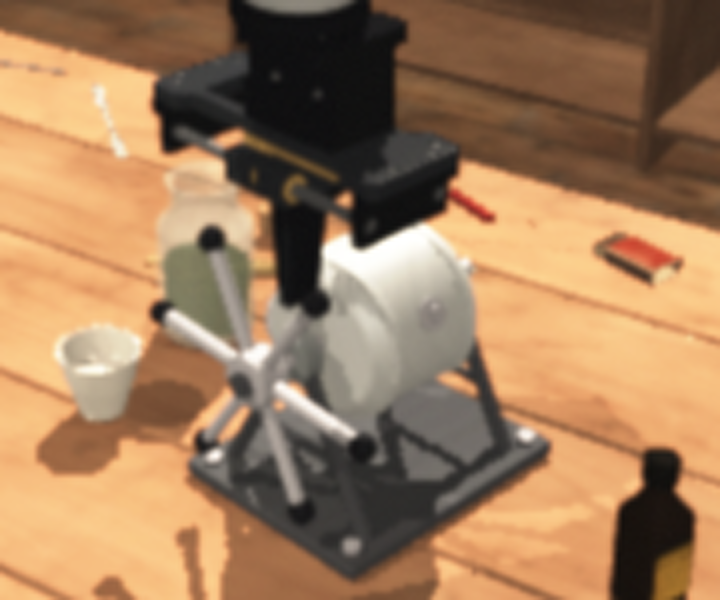

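```bash
python3 - <<'E'
from fit import *
e=env.state()['eef_pos']; q=lambda P:((proj('scene',P)-[190,120])*4).round()
S=np.array([(211,239),(161,311),(316,302),(363,448),(300,511),(206,442)])/4+[190,120]
p=np.load('p.npy'); r,f=fit(S,[],p,1); print(np.degrees(r[3])%60,f.round(1)); print(q(balls(r)),q(e))
path([44,47,50,53,56,59,62,65])
E
```

```text
3.736720998144038 [0.5 0.3 0.6 0.8 0.1 0.5]
[[314. 302.]
 [360. 448.]
 [300. 511.]
 [205. 440.]
 [162. 311.]
 [211. 237.]] [[296. 330.]]
[523.8 -53.  170. ] [-0.6 -2.6 -2.4]
[523.2 -55.5 167.5] [-0.6 -2.5 -2.5]
[522.6 -57.8 164.9] [-0.6 -2.4 -2.6]
[522.1 -60.1 162.2] [-0.5 -2.2 -2.7]
[521.6 -62.1 159.3] [-0.5 -2.1 -2.9]
[521.2 -64.1 156.3] [-0.5 -1.9 -3. ]
[520.7 -65.8 153.3] [-0.4 -1.8 -3.1]
```

```bash
python3 - <<'E'
from h import *
a=shot('wrist','w3')
x=cv2.resize(a[150:270,190:330],None,fx=4,fy=4,interpolation=cv2.INTER_CUBIC)[:,:,::-1]
b=cv2.imread('pics/x3.png'); y=cv2.resize(b[170:230,235:295],(480,480),interpolation=cv2.INTER_NEAREST)
cv2.imwrite('pics/z3.png',cv2.resize(np.hstack([x,y]),None,fx=.75,fy=.75))
e=env.state()['eef_pos']; O,R=stand(np.load('p.npy'))
for d in [0,10,20]: print(d,proj('scene',e+R@np.array([d,0,0])),proj('scene',e+R@np.array([0,0,d])))
k=env.calibration('wrist');K=k['intrinsics'];R=cv2.Rodrigues(k['rvec'])[0];t=k['tvec'].ravel()
print(R@e+t)
E
```

```text
0 [[263.87117112 202.49058944]] [[263.87117112 202.49058944]]
10 [[266.94692276 200.96948756]] [[263.88861295 198.87917215]]
20 [[269.98751849 199.46577191]] [[263.90623118 195.23122975]]
[ -0.46839718  19.06657894 203.41220024]
```

View pics/z3.png

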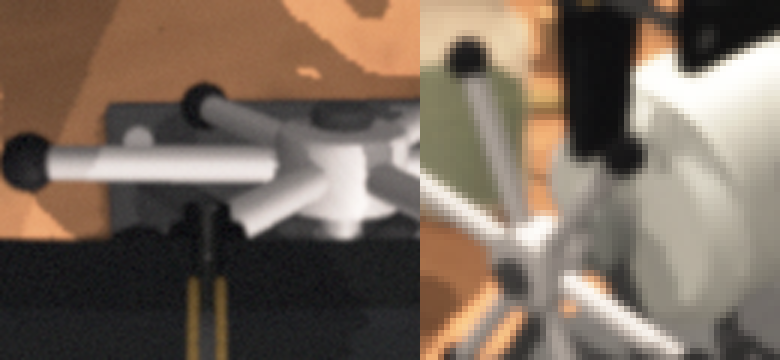

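Emit:
drive_tool:
  commands:
    - {"dx":1.1,"dy":4.9,"dz":0,"yaw":0}
    - {"dx":0,"dy":0,"dz":30,"yaw":0}
    - {"dx":0,"dy":0,"dz":32,"yaw":0}
    - {"dx":5.8,"dy":25,"dz":0,"yaw":0}
    - {"dx":5.8,"dy":25,"dz":0,"yaw":0}
  grip: 0

```text
t: 4.18
eef_pos: [537.3, 1.4, 234.3]
tcp_rot: [3.141, 0.004, 2.909]
ft_force: [-0.1, 0.5, -0.1]
opening: 0.003
```

Emit:
drive_tool:
  commands:
    - {"dx":5.8,"dy":25,"dz":0,"yaw":0}
    - {"dx":6,"dy":25,"dz":0,"yaw":0}
    - {"dx":0,"dy":0,"dz":-30,"yaw":0}
    - {"dx":0,"dy":0,"dz":-32,"yaw":0}
    - {"dx":0,"dy":0,"dz":0,"yaw":0}

```text
t: 4.6
eef_pos: [545.9, 52.1, 165.9]
tcp_rot: [-3.14, -0.007, 2.912]
ft_force: [-0.6, 0.1, -0.9]
opening: 0.006
```

```bash
python3 look.py 4; cat >> h.py <<'E'
def tcp2(f,r=70):
    f=np.radians(f); a=r*np.sin(f)-5*np.cos(f); b=r*np.cos(f)+5*np.sin(f)
    a=min(a,91*np.sin(f)-9); b=min(b,67)
    O,R=stand(np.load('p.npy')); return O+R@np.array([0,-(a-7),b-17])
def path2(phis):
    P=[env.state()['eef_pos']]+[tcp2(f) for f in phis]
    for f,q,d in zip(phis,P[1:],np.diff(P,axis=0)): print(f,q.round(1),d.round(1))
E
python3 -c "
from h import *
path2(range(-26,56,4))"
```

```text
4.65 [547.   51.8 168.6] [-1.3 73.  48.6] 0.003862552100332035 [-0.   0.2  0.9]
-26 [544.4  34.8 163.7] [ -2.7 -16.9  -4.8]
-22 [543.   29.2 166. ] [-1.3 -5.6  2.3]
-18 [541.7  23.4 168. ] [-1.4 -5.8  2. ]
-14 [540.3  17.4 169.7] [-1.4 -5.9  1.7]
-10 [538.9  11.4 170. ] [-1.4 -6.   0.3]
-6 [537.4   5.3 170. ] [-1.4 -6.1  0. ]
-2 [536.   -0.9 170. ] [-1.4 -6.2  0. ]
2 [534.5  -7.1 170. ] [-1.5 -6.2  0. ]
6 [533.1 -13.3 170. ] [-1.4 -6.2  0. ]
10 [531.6 -19.4 170. ] [-1.4 -6.1  0. ]
14 [530.4 -24.5 170. ] [-1.2 -5.1  0. ]
18 [529.3 -29.2 170. ] [-1.1 -4.7  0. ]
22 [528.3 -33.8 169.8] [-1.1 -4.6 -0.2]
26 [527.2 -38.3 168.1] [-1.1 -4.5 -1.7]
30 [526.2 -42.6 166.1] [-1.  -4.4 -2. ]
34 [525.2 -46.8 163.8] [-1.  -4.2 -2.3]
38 [524.3 -50.9 161.2] [-0.9 -4.  -2.6]
42 [523.3 -54.7 158.4] [-0.9 -3.9 -2.9]
46 [522.5 -58.4 155.2] [-0.9 -3.7 -3.1]
50 [521.7 -61.8 151.8] [-0.8 -3.4 -3.4]
54 [520.9 -65.  148.2] [-0.7 -3.2 -3.6]
```

View pics/cx4.png

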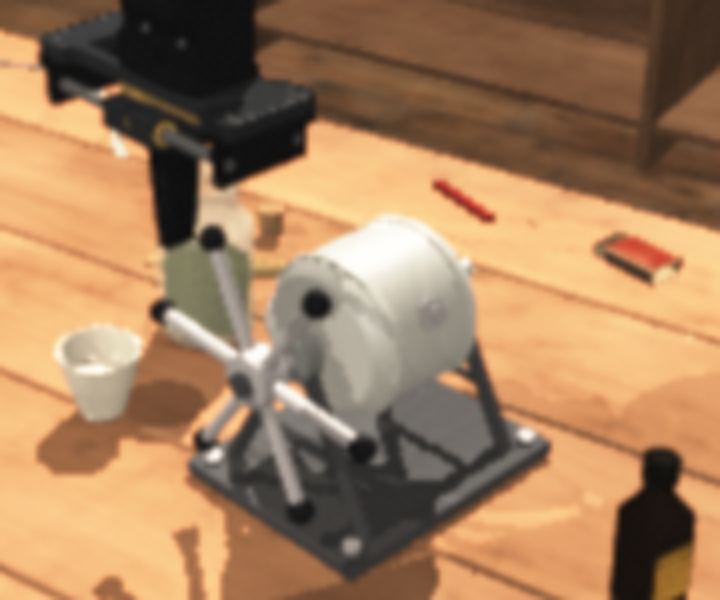

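Emit:
drive_tool:
  commands:
    - {"dx":-1.5,"dy":-8,"dz":0,"yaw":0}
    - {"dx":-1.5,"dy":-8,"dz":0,"yaw":0}
    - {"dx":-1.3,"dy":-5.6,"dz":0,"yaw":0}
    - {"dx":-1.3,"dy":-5.6,"dz":0,"yaw":0}
    - {"dx":-1.4,"dy":-5.8,"dz":0,"yaw":0}
  grip: 0

```text
t: 5.07
eef_pos: [541.7, 17.4, 171.5]
tcp_rot: [3.141, 0.002, 2.91]
ft_force: [0.1, 2.7, 2.5]
opening: 0.004
```

Emit:
drive_tool:
  commands:
    - {"dx":-1.4,"dy":-5.9,"dz":0,"yaw":0}
    - {"dx":-1.4,"dy":-6,"dz":0,"yaw":0}
    - {"dx":-1.4,"dy":-6,"dz":0,"yaw":0}
    - {"dx":-1.4,"dy":-6,"dz":0,"yaw":0}
    - {"dx":-1.4,"dy":-6,"dz":0,"yaw":0}

```text
t: 5.48
eef_pos: [534.1, -12.4, 170.3]
tcp_rot: [-3.142, -0.0, 2.91]
ft_force: [1.6, 0.7, 1.5]
opening: -0.001
```

```bash
python3 look.py 5
```

```text
5.5333 [534.  -13.1 170.2] [ 0.8  6.8 50.2] 0.008585693565142898 [1.3 0.  0.1]
```

View pics/cx5.png

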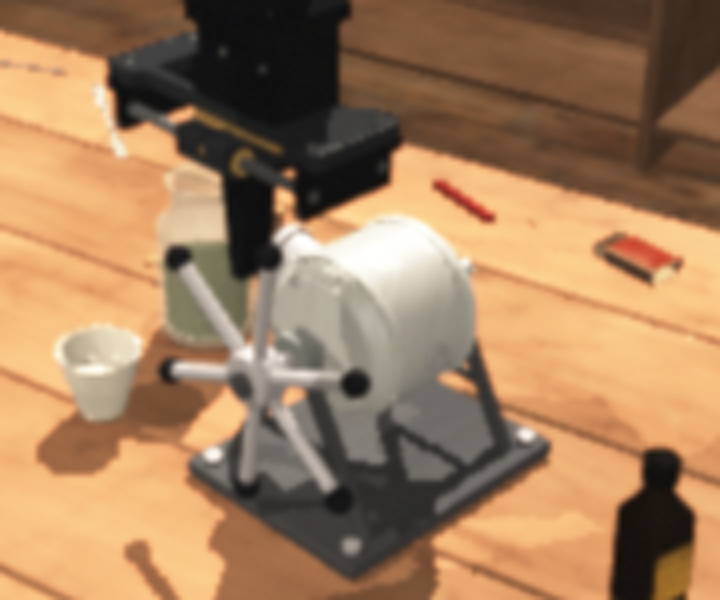

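Emit:
drive_tool:
  commands:
    - {"dx":-1.4,"dy":-6,"dz":0,"yaw":0}
    - {"dx":-1.3,"dy":-5.3,"dz":0,"yaw":0}
    - {"dx":-1.2,"dy":-4.8,"dz":0,"yaw":0}
    - {"dx":-1.1,"dy":-4.6,"dz":-0.3,"yaw":0}
    - {"dx":-1.1,"dy":-4.5,"dz":-1.7,"yaw":0}
  grip: 0

```text
t: 5.95
eef_pos: [528.1, -37.4, 168.4]
tcp_rot: [3.142, 0.0, 2.911]
ft_force: [0.3, 1.0, 2.1]
opening: 0.009
```

Emit:
drive_tool:
  commands:
    - {"dx":-1,"dy":-4.4,"dz":-2,"yaw":0}
    - {"dx":-1,"dy":-4.2,"dz":-2.3,"yaw":0}
    - {"dx":-0.9,"dy":-4,"dz":-2.6,"yaw":0}
    - {"dx":-0.9,"dy":-3.9,"dz":-2.9,"yaw":0}
    - {"dx":-0.9,"dy":-3.7,"dz":-3.1,"yaw":0}

```text
t: 6.37
eef_pos: [523.6, -57.6, 155.3]
tcp_rot: [-3.142, 0.0, 2.911]
ft_force: [-0.1, 1.4, 2.3]
opening: 0.006
```

```bash
python3 look.py 6
```

```text
6.4167 [523.2 -58.  154.7] [  0.6 -39.3  34.7] 0.006624983301462816 [0.8 0.1 0.7]
```

View pics/cx6.png

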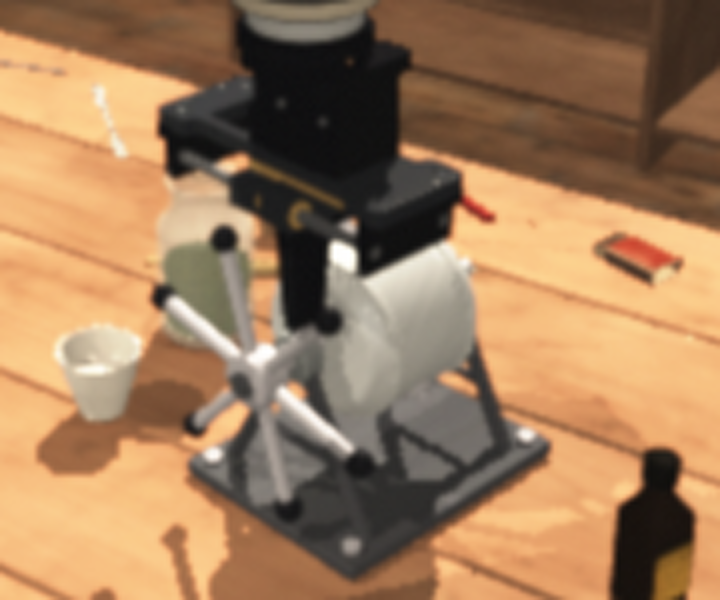

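```bash
python3 - <<'E'
from fit import *
q=lambda P:((proj('scene',P)-[190,120])*4).round()
S=np.array([(223,238),(161,296),(329,320),(361,463),(289,508),(194,424)])/4+[190,120]
p=np.load('p.npy'); r,f=fit(S,[],p,1); print(np.degrees(r[3])%60,f.round(1))
path2([35,40,45,50,54])
E
```

```text
11.681343946099991 [0.3 0.6 0.9 1.  0.5 0.3]
35 [525.  -47.9 163.2] [ 1.7 10.1  8.5]
40 [523.8 -52.8 159.8] [-1.2 -5.  -3.4]
45 [522.7 -57.5 156. ] [-1.1 -4.7 -3.8]
50 [521.7 -61.8 151.8] [-1.  -4.3 -4.2]
54 [520.9 -65.  148.2] [-0.7 -3.2 -3.6]
```

Emit:
drive_tool:
  commands:
    - {"dx":1.1,"dy":4.9,"dz":1,"yaw":0}
    - {"dx":0,"dy":0,"dz":38,"yaw":0}
    - {"dx":0,"dy":0,"dz":38,"yaw":0}
    - {"dx":5.4,"dy":23,"dz":0,"yaw":0}
    - {"dx":5.4,"dy":23,"dz":0,"yaw":0}
  grip: 0

```text
t: 6.83
eef_pos: [536.2, -6.0, 234.6]
tcp_rot: [3.141, 0.004, 2.909]
ft_force: [0.3, 0.2, -0.6]
opening: 0.004
```

Emit:
drive_tool:
  commands:
    - {"dx":5.4,"dy":23,"dz":0,"yaw":0}
    - {"dx":5.4,"dy":23,"dz":0,"yaw":0}
    - {"dx":0,"dy":0,"dz":-32,"yaw":0}
    - {"dx":0,"dy":0,"dz":-32,"yaw":0}
    - {"dx":0,"dy":0,"dz":0,"yaw":0}

```text
t: 7.25
eef_pos: [543.6, 40.7, 163.8]
tcp_rot: [-3.14, -0.008, 2.912]
ft_force: [0.1, 0.3, -1.2]
opening: 0.006
```

```bash
python3 look.py 7; python3 -c "
from h import *
path2(range(-18,33,3))"
```

```text
7.3 [544.8  40.4 166.5] [-0.8 61.4 46.5] 0.006094759615045252 [-0.1  0.1  1.1]
-18 [541.7  23.4 168. ] [ -3.2 -17.    1.5]
-15 [540.6  18.9 169.3] [-1.  -4.4  1.3]
-12 [539.6  14.4 170. ] [-1.1 -4.5  0.7]
-9 [538.5   9.9 170. ] [-1.1 -4.6  0. ]
-6 [537.4   5.3 170. ] [-1.1 -4.6  0. ]
-3 [536.3   0.6 170. ] [-1.1 -4.6  0. ]
0 [535.3  -4.  170. ] [-1.1 -4.6  0. ]
3 [534.2  -8.6 170. ] [-1.1 -4.6  0. ]
6 [533.1 -13.3 170. ] [-1.1 -4.6  0. ]
9 [532.  -17.9 170. ] [-1.1 -4.6  0. ]
12 [531.  -22.2 170. ] [-1.  -4.3  0. ]
15 [530.2 -25.7 170. ] [-0.8 -3.5  0. ]
18 [529.3 -29.2 170. ] [-0.8 -3.5  0. ]
21 [528.5 -32.6 170. ] [-0.8 -3.4  0. ]
24 [527.7 -36.  169. ] [-0.8 -3.4 -1. ]
27 [527.  -39.4 167.6] [-0.8 -3.3 -1.3]
30 [526.2 -42.6 166.1] [-0.8 -3.3 -1.5]
```

View pics/cx7.png

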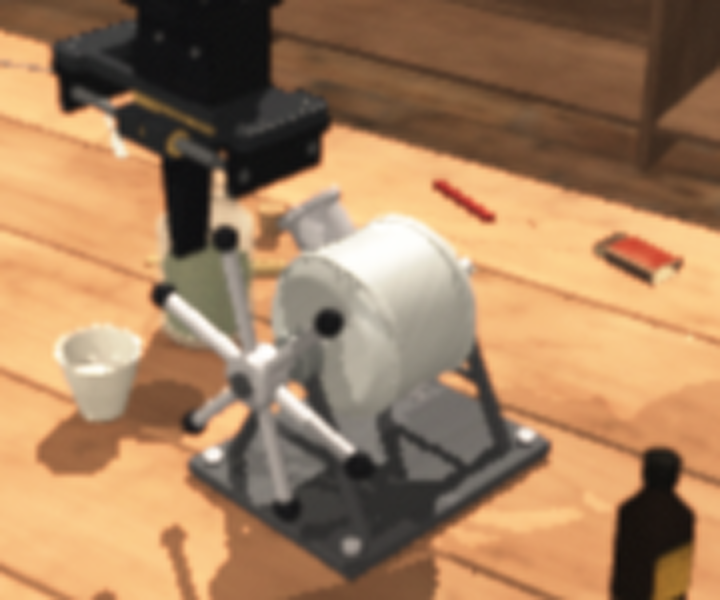

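Emit:
drive_tool:
  commands:
    - {"dx":-1.1,"dy":-5.7,"dz":0.5,"yaw":0}
    - {"dx":-1.1,"dy":-5.7,"dz":0.5,"yaw":0}
    - {"dx":-1.1,"dy":-5.6,"dz":1,"yaw":0}
    - {"dx":-1,"dy":-4.4,"dz":1,"yaw":0}
    - {"dx":-1.1,"dy":-4.5,"dz":0.5,"yaw":0}
  grip: 0

```text
t: 7.72
eef_pos: [541.3, 13.2, 173.3]
tcp_rot: [3.141, 0.002, 2.91]
ft_force: [0.8, 3.0, 1.5]
opening: 0.004
```

Emit:
drive_tool:
  commands:
    - {"dx":-1.1,"dy":-4.6,"dz":0,"yaw":0}
    - {"dx":-1.1,"dy":-4.6,"dz":0,"yaw":0}
    - {"dx":-1.1,"dy":-4.6,"dz":0,"yaw":0}
    - {"dx":-1.1,"dy":-4.6,"dz":0,"yaw":0}
    - {"dx":-1.1,"dy":-4.6,"dz":0,"yaw":0}

```text
t: 8.13
eef_pos: [535.2, -9.6, 171.9]
tcp_rot: [3.142, -0.0, 2.91]
ft_force: [1.1, 1.2, 1.8]
opening: 0.005
```

Emit:
drive_tool:
  commands:
    - {"dx":-1.1,"dy":-4.6,"dz":0,"yaw":0}
    - {"dx":-1.1,"dy":-4.6,"dz":0,"yaw":0}
    - {"dx":-1,"dy":-4.3,"dz":0,"yaw":0}
    - {"dx":-0.8,"dy":-3.5,"dz":0,"yaw":0}
    - {"dx":0,"dy":0,"dz":0,"yaw":0}

```text
t: 8.55
eef_pos: [531.0, -26.7, 171.8]
tcp_rot: [-3.141, -0.001, 2.91]
ft_force: [-0.6, -0.7, 0.0]
opening: 0.008
```

```bash
python3 look.py 8
```

```text
8.6 [531.2 -26.5 171.9] [ 1.2 -6.9 51.9] 0.00227736939101238 [-0.8 -0.3  0.9]
```

View pics/cx8.png

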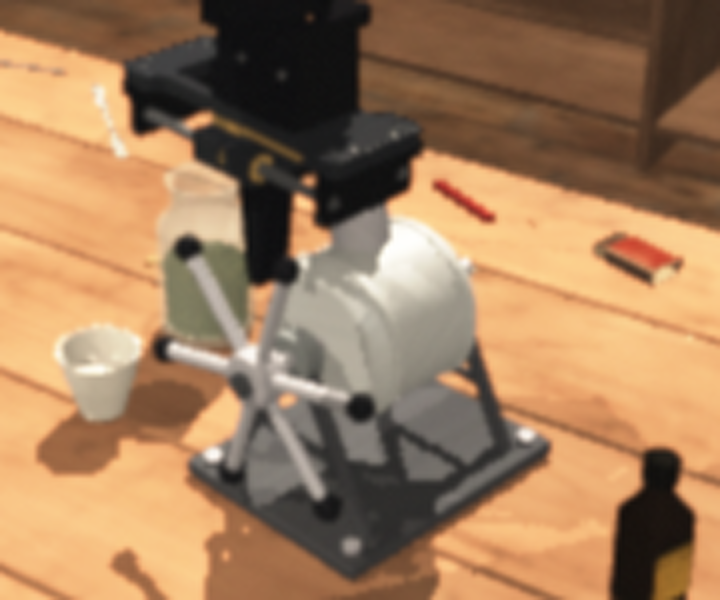

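```bash
python3 - <<'E'
from fit import *
S=np.array([(189,247),(288,269),(161,348),(359,407),(326,507),(233,471)])/4+[190,120]
p=np.load('p.npy'); r,f=fit(S,[],p,1); print(np.degrees(r[3])%60,f.round(1))
path2([16,18,20,22,24,26,28,30])
E
```

```text
46.59077502623864 [0.4 0.9 1.3 0.3 0.3 0.7]
16 [529.9 -26.9 170. ] [-1.3 -0.3 -1.9]
18 [529.3 -29.2 170. ] [-0.5 -2.3  0. ]
20 [528.8 -31.5 170. ] [-0.5 -2.3  0. ]
22 [528.3 -33.8 169.8] [-0.5 -2.3 -0.2]
24 [527.7 -36.  169. ] [-0.5 -2.3 -0.8]
26 [527.2 -38.3 168.1] [-0.5 -2.2 -0.9]
28 [526.7 -40.5 167.2] [-0.5 -2.2 -1. ]
30 [526.2 -42.6 166.1] [-0.5 -2.2 -1. ]
```

Emit:
drive_tool:
  commands:
    - {"dx":-0.7,"dy":-2.3,"dz":-0.6,"yaw":0}
    - {"dx":-0.7,"dy":-2.3,"dz":-0.6,"yaw":0}
    - {"dx":-0.7,"dy":-2.3,"dz":-0.7,"yaw":0}
    - {"dx":-0.7,"dy":-2.3,"dz":-0.8,"yaw":0}
    - {"dx":-0.6,"dy":-2.2,"dz":-0.9,"yaw":0}
  grip: 0

```text
t: 9.02
eef_pos: [527.9, -37.7, 168.3]
tcp_rot: [3.141, 0.0, 2.911]
ft_force: [0.4, 1.5, 0.6]
opening: 0.007
```

Emit:
drive_tool:
  commands:
    - {"dx":-0.6,"dy":-2.2,"dz":-1,"yaw":0}
    - {"dx":-0.4,"dy":-1.5,"dz":-0.7,"yaw":0}
    - {"dx":0,"dy":0,"dz":0,"yaw":0}
    - {"dx":0,"dy":0,"dz":0,"yaw":0}

```text
t: 9.35
eef_pos: [526.7, -41.4, 166.5]
tcp_rot: [-3.141, -0.0, 2.91]
ft_force: [-0.4, 1.0, 0.2]
opening: 0.004
```

```bash
python3 look.py 9
```

```text
9.4 [526.7 -41.3 166.5] [  0.2 -22.3  46.5] 0.007085128790050359 [-0.1  0.8 -0.1]
```

View pics/cx9.png

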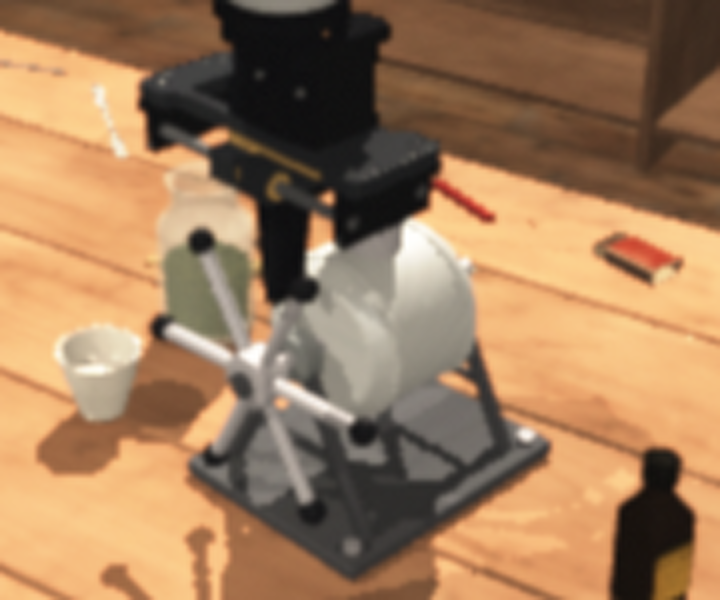

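```bash
cat > ang.py <<'E'
import sys
from fit import *
def refine(img,pts,rad=5):
    g=cv2.cvtColor(img,cv2.COLOR_BGR2GRAY).astype(float); out=[]
    for x,y in pts:
        for _ in range(3):
            Y,X=np.mgrid[int(y)-6:int(y)+8,int(x)-6:int(x)+8]; w=np.clip(75-g[Y,X],0,None)*(np.hypot(X-x,Y-y)<rad)
            x,y=(w*X).sum()/w.sum(),(w*Y).sum()/w.sum()
        out.append((x,y))
    return np.array(out)
def ang(n,pts):
    S=np.array(pts)/4+[190,120]-.4; img=cv2.imread(f'pics/x{n}.png'); Q=refine(img,S); p=np.load('p.npy')
    for name,X in (('manual',S),('blob',Q)):
        r,f=fit(X,[],p,1); B=proj('scene',balls(r)); b=[(B[np.linalg.norm(B-x,axis=1).argmin()]-x).round(1).tolist() for x in X]
        print(name,np.degrees(r[3])%60,f.round(1),b)
        def res(v): 
            pp=np.r_[p[0]+v[0],p[1]+v[1],p[2],v[2]]; BB=proj('scene',balls(pp)); return np.linalg.norm(BB[None]-X[:,None],axis=2).min(1)
        rr=least_squares(res,[0,0,r[3]]); print('  free',rr.x[:2].round(1),np.degrees(rr.x[2])%60,rr.fun.round(1))
E
python3 - <<'E'
from ang import *
ang(9,[(202,241),(305,289),(160,325),(362,431),(312,509),(214,457)])
ang(8,[(189,247),(288,269),(161,348),(359,407),(326,507),(233,471)])
E
```

```text
manual 56.77995181243993 [0.  0.3 1.2 0.7 0.8 0.8] [[0.0, -0.0], [-0.3, 0.1], [1.1, 0.5], [-0.0, 0.7], [0.0, 0.8], [0.7, -0.5]]
  free [0.7 1.1] 56.80777224375257 [0.3 0.6 1.  0.5 0.6 0.9]
blob 54.92611652037947 [0.3 1.9 1.8 1.1 0.5 0.3] [[-0.3, 0.0], [1.8, 0.6], [1.6, 0.9], [-0.8, -0.7], [-0.0, -0.5], [-0.3, 0.1]]
  free [-0.4  0.7] 54.938668509086575 [0.6 1.6 1.6 1.4 0.6 0.6]
manual 46.59078767483178 [0.2 0.6 1.7 0.6 0.5 0.5] [[0.1, 0.2], [-0.5, 0.4], [1.6, 0.3], [0.2, 0.6], [0.1, 0.5], [-0.3, 0.4]]
  free [1.1 1.4] 46.626193236827476 [0.2 0.7 1.5 0.2 0.1 0.5]
blob 44.89339093752377 [0.3 2.2 2.2 0.9 0.4 1.4] [[0.1, 0.2], [2.1, 0.8], [2.0, 0.9], [-0.4, -0.8], [-0.0, -0.4], [0.8, -1.1]]
  free [-1.6  1.1] 44.90796664083461 [0.7 1.6 1.7 1.3 0.8 1. ]
```

Emit:
drive_tool:
  commands:
    - {"dx":-0.3,"dy":-1.4,"dz":-0.7,"yaw":0}
    - {"dx":-0.3,"dy":-1.4,"dz":-0.7,"yaw":0}
    - {"dx":0,"dy":0,"dz":0,"yaw":0}
    - {"dx":0,"dy":0,"dz":0,"yaw":0}
  grip: 0

```text
t: 9.73
eef_pos: [526.2, -44.0, 165.2]
tcp_rot: [3.141, -0.0, 2.91]
ft_force: [0.2, 0.5, 0.0]
opening: 0.008
```

Emit:
drive_tool:
  commands:
    - {"dx":1.4,"dy":6,"dz":2,"yaw":0}
    - {"dx":0,"dy":0,"dz":30,"yaw":0}
    - {"dx":0,"dy":0,"dz":40,"yaw":0}
    - {"dx":7,"dy":30,"dz":10,"yaw":0}
    - {"dx":7,"dy":30,"dz":10,"yaw":0}

```text
t: 10.15
eef_pos: [542.4, 22.1, 259.6]
tcp_rot: [3.141, 0.003, 2.908]
ft_force: [0.5, -0.7, -0.6]
opening: 0.004
```

Emit:
drive_tool:
  commands:
    - {"dx":7,"dy":30,"dz":0,"yaw":0}
    - {"dx":8,"dy":35,"dz":0,"yaw":0}
    - {"dx":8,"dy":35,"dz":0,"yaw":0}
    - {"dx":0,"dy":0,"dz":0,"yaw":0}
    - {"dx":0,"dy":0,"dz":0,"yaw":0}

```text
t: 10.57
eef_pos: [564.6, 123.8, 257.0]
tcp_rot: [-3.141, -0.0, 2.914]
ft_force: [-0.3, -1.2, -0.1]
opening: 0.008
```

```bash
python3 look.py 10; python3 - <<'E'
from h import *
a=shot('top','t10'); cv2.imwrite('pics/t10c.png',cv2.resize(a[130:290,220:340],None,fx=4.5,fy=3.5 if 0 else 3.7,interpolation=cv2.INTER_CUBIC)[:,:,::-1])
shot('wrist','w10')
E
```

```text
10.6167 [564.5 122.7 257.1] [ -0.5 146.  137.1] 0.00454003321782402 [-1.  -0.7  0.7]
```

View pics/cx10.png

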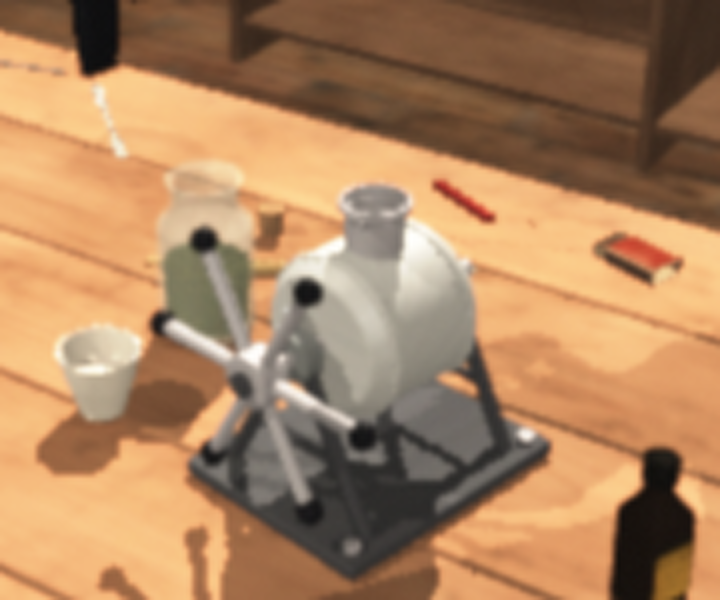

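View pics/t10c.png

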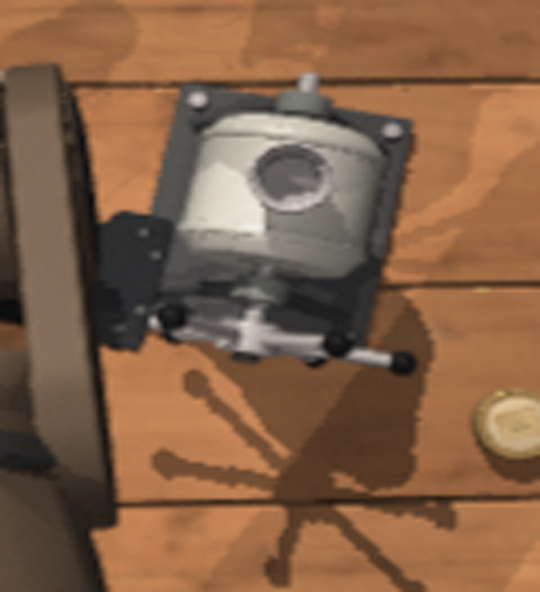

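View pics/w10.png

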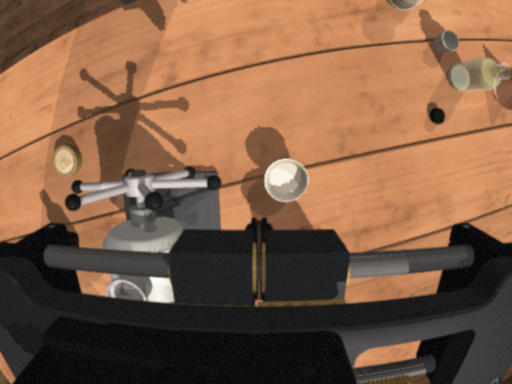

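```bash
python3 - <<'E'
from ang import *
p=np.load('p.npy')
S=np.array([(204,240),(308,291),(161,323),(363,437),(309,511),(213,452)])/4+[190,120]-.4
T=np.array([(172,315),(337,343),(402,362)])/[4.5,3.7]+[220,130]-.4
for s,t in ((S,[]),(S,T)):
    r,f=fit(s,t,p,1); print('th',np.degrees(r[3])%60,f.round(1))
r,f=fit(S,T,p,4); print('free',r.round(2),np.degrees(r[2:])%60,f.round(1))
S0=np.array([(222,91),(139,129),(330,206),(343,354),(254,378),(158,266)])/4.4+[200,160]
# joint refit of stand
O,R=stand(p)
for a in (-4,-2,0,2):
    P=O+R@np.array([104,-86*np.sin(np.radians(a)),86*np.cos(np.radians(a))]); print(a,proj('scene',P).round(1),proj('top',P).round(1))
print('seen',np.array([376,197])/4+[190,120]-.4,np.array([290,178])/[4.5,3.7]+[220,130]-.4)
for c in ('scene','top'): print([ (x['pixel'],x['conf']) for x in env.place_of('neck_mouth',c)[:1]])
for a in (-4,-2,0,2):
    pp=p.copy(); pp[3]=np.radians(a); print(a,((proj('scene',balls(pp))-[189.6,119.6])*4).round().astype(int).tolist())
E
```

```text
th 58.50085709599467 [0.1 0.5 0.8 0.3 0.4 0.3]
th 58.078260398597 [0.1 0.5 0.9 0.3 0.5 0.5 0.9 1.1 1.4]
free [ 5.3312e+02 -1.8180e+01 -2.1000e-01  1.0200e+00] [47.69482169 58.61300458] [0.3 0.2 0.3 0.5 0.3 0.4 0.5 0.3 0.3]
-4 [[282.8 169.1]] [[284.  177.4]]
-2 [[283.6 169.4]] [[285.2 177.6]]
0 [[284.5 169.8]] [[286.4 177.9]]
2 [[285.3 170.2]] [[287.6 178.1]]
seen [283.6  168.85] [284.04444444 177.70810811]
[([282.0, 168.6], 0.72)]
[([284.4, 178.6], 0.62)]
-4 [[302, 288], [362, 432], [313, 512], [218, 456], [165, 329], [201, 241]]
-2 [[306, 292], [362, 437], [310, 512], [215, 453], [164, 325], [204, 240]]
0 [[309, 296], [362, 441], [307, 513], [212, 449], [164, 320], [207, 240]]
2 [[312, 300], [362, 446], [304, 512], [209, 445], [164, 316], [210, 239]]
```

```bash
python3 - <<'E'
from ang import *
p=np.load('p.npy'); M=lambda L:np.array(L)/4+[190,120]-.4
obs=[]
obs.append(('scene',0,np.array([(222,91),(139,129),(330,206),(343,354),(254,378),(158,266)])/4.4+[200,160]-.4,22))
obs.append(('top',0,np.array([(188,293),(290,307),(402,338)])/3.5+[190,130]-.4,22))
obs.append(('scene',1,M([(268,256),(179,257),(355,382),(340,498),(247,489),(172,371)]),36))
obs.append(('scene',2,M([(211,239),(161,311),(316,302),(363,448),(300,511),(206,442)]),4))
obs.append(('scene',3,M([(223,238),(161,296),(329,320),(361,463),(289,508),(194,424)]),12))
obs.append(('scene',4,M([(202,241),(305,289),(160,325),(362,431),(312,509),(214,457)]),-3))
obs.append(('scene',5,M([(204,240),(308,291),(161,323),(363,437),(309,511),(213,452)]),-2))
obs.append(('top',5,np.array([(172,315),(337,343),(402,362)])/[4.5,3.7]+[220,130]-.4,-2))
mouth=[('scene',np.array([283.6,168.85])),('top',np.array([284.04,177.7])),('scene',np.array([282,168.6])),('top',np.array([284.4,178.6]))]
# camera-specific pixel bias allowed (calibration ~2mm)
def res(v,m=True):
    out=[]
    bias={'scene':v[9:11],'top':v[11:13]}
    for c,k,X,_ in obs:
        B=proj(c,balls(np.r_[v[:3],v[3+k]]))+bias[c]
        d=B[None]-X[:,None]; i=np.linalg.norm(d,axis=2).argmin(1); out+=list(d[np.arange(len(X)),i].ravel())
    if m:
        O,R=stand(v); a=v[8]
        for c,x in mouth: out+=list(0.7*(proj(c,O+R@np.array([104,-86*np.sin(a),86*np.cos(a)]))[0]+bias[c]-x))
    return np.r_[out,v[9:13]/0.7]
v0=np.r_[p[:3],np.radians([22,36,4,12,-3,-2]),0,0,0,0]
for m in (False,True):
    r=least_squares(res,v0,args=(m,),loss='soft_l1',f_scale=.5); v=r.x
    C=np.linalg.inv(r.jac.T@r.jac); print(v[:3].round(2),np.degrees(v[2]),'th',np.degrees(v[3:9]).round(2),'bias',v[9:].round(2),'sd th5',np.degrees(np.sqrt(C[8,8])*.5), 'rms',res(v,m)[:-4].std())
np.save('p2.npy',v[:3])
E
```

```text
[ 5.3354e+02 -1.7880e+01 -2.1000e-01] -12.155943316401897 th [22.63 36.6   4.02 11.97 -2.83 -1.22] bias [-0.04  0.31 -0.08 -0.2 ] sd th5 0.3837206333094663 rms 0.2715641489841312
[ 5.330e+02 -1.805e+01 -2.100e-01] -12.262769274011207 th [22.57 36.58  4.   11.94 -2.85 -1.29] bias [ 0.02  0.18 -0.15 -0.08] sd th5 0.3715679391242211 rms 0.3154194275152744
```

Emit:
drive_tool:
  commands:
    - {"dx":-8,"dy":-35,"dz":0,"yaw":0}
    - {"dx":-8,"dy":-35,"dz":0,"yaw":0}
    - {"dx":-7,"dy":-30,"dz":0,"yaw":0}
    - {"dx":-7,"dy":-30,"dz":0,"yaw":0}
    - {"dx":-7,"dy":-30,"dz":0,"yaw":0}
  grip: 0

```text
t: 11.23
eef_pos: [526.9, -40.1, 257.5]
tcp_rot: [3.142, 0.0, 2.909]
ft_force: [-0.1, -0.9, 0.1]
opening: 0.001
```

Emit:
drive_tool:
  commands:
    - {"dx":0,"dy":0,"dz":0,"yaw":0}
    - {"dx":0,"dy":0,"dz":-30,"yaw":0}
    - {"dx":0,"dy":0,"dz":-30,"yaw":0}
    - {"dx":0,"dy":0,"dz":-20,"yaw":0}
    - {"dx":0,"dy":0,"dz":-10,"yaw":0}

```text
t: 11.65
eef_pos: [526.6, -38.4, 165.1]
tcp_rot: [3.142, -0.003, 2.909]
ft_force: [0.3, 0.7, -0.7]
opening: 0.004
```

Emit:
drive_tool:
  commands:
    - {"dx":0,"dy":0,"dz":0,"yaw":0}
    - {"dx":-0.5,"dy":-2,"dz":-0.7,"yaw":0}
    - {"dx":-0.5,"dy":-2,"dz":-0.7,"yaw":0}
    - {"dx":-0.4,"dy":-2,"dz":-0.6,"yaw":0}
    - {"dx":0,"dy":0,"dz":0,"yaw":0}

```text
t: 12.07
eef_pos: [526.7, -44.4, 166.2]
tcp_rot: [3.141, 0.002, 2.91]
ft_force: [0.1, 0.0, 1.4]
opening: 0.009
```

Emit:
drive_tool:
  commands:
    - {"dx":-0.2,"dy":-0.8,"dz":-0.6,"yaw":0}
    - {"dx":-0.2,"dy":-0.8,"dz":-0.6,"yaw":0}
    - {"dx":0,"dy":0,"dz":0,"yaw":0}
    - {"dx":0,"dy":0,"dz":0,"yaw":0}
  grip: 0

```text
t: 12.4
eef_pos: [526.1, -45.6, 164.3]
tcp_rot: [3.141, 0.0, 2.911]
ft_force: [0.1, 1.1, 3.0]
opening: 0.003
```

Emit:
drive_tool:
  commands:
    - {"dx":1.4,"dy":6,"dz":2,"yaw":0}
    - {"dx":0,"dy":0,"dz":30,"yaw":0}
    - {"dx":0,"dy":0,"dz":40,"yaw":0}
    - {"dx":7,"dy":30,"dz":20,"yaw":0}
    - {"dx":7,"dy":30,"dz":10,"yaw":0}

```text
t: 12.82
eef_pos: [542.1, 20.6, 269.4]
tcp_rot: [3.141, 0.004, 2.908]
ft_force: [0.6, 0.2, -1.3]
opening: 0.004
```

Emit:
drive_tool:
  commands:
    - {"dx":7,"dy":30,"dz":0,"yaw":0}
    - {"dx":8,"dy":35,"dz":0,"yaw":0}
    - {"dx":8,"dy":40,"dz":0,"yaw":0}
    - {"dx":0,"dy":40,"dz":0,"yaw":0}
    - {"dx":0,"dy":0,"dz":0,"yaw":0}

```text
t: 13.23
eef_pos: [563.7, 171.4, 265.6]
tcp_rot: [3.141, -0.001, 2.915]
ft_force: [-0.0, 0.5, 0.1]
opening: 0.005
```

```bash
python3 look.py 11; python3 - <<'E'
from h import *
a=shot('top','t11'); cv2.imwrite('pics/t11c.png',cv2.resize(a[130:290,200:360],None,fx=3.7,fy=3.7,interpolation=cv2.INTER_CUBIC)[:,:,::-1])
for c in ('scene','top'): print([ (x['pixel'],x['conf']) for x in env.place_of('neck_mouth',c)[:1]])
E
```

```text
13.2833 [563.7 168.8 265.6] [-11.7 190.8 145.6] 0.005666841202252175 [-0.1  0.2 -0.7]
[([284.0, 171.3], 0.76)]
[([284.6, 175.9], 0.81)]
```

View pics/cx11.png

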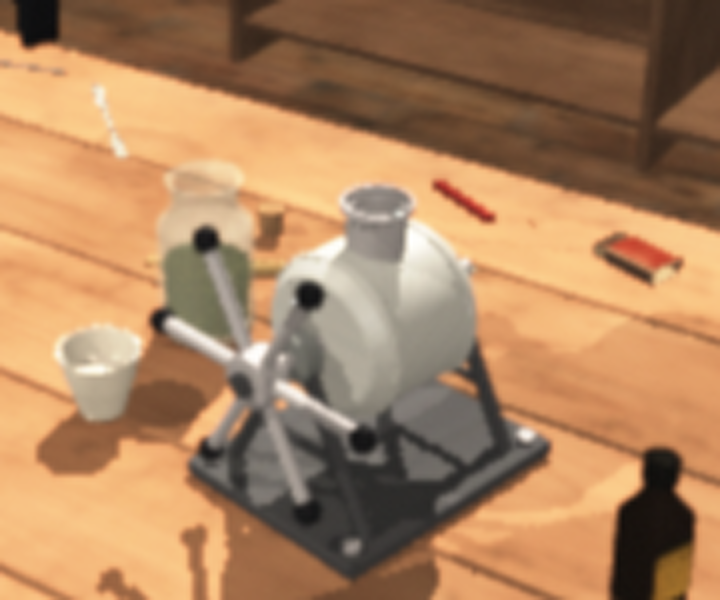

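View pics/t11c.png

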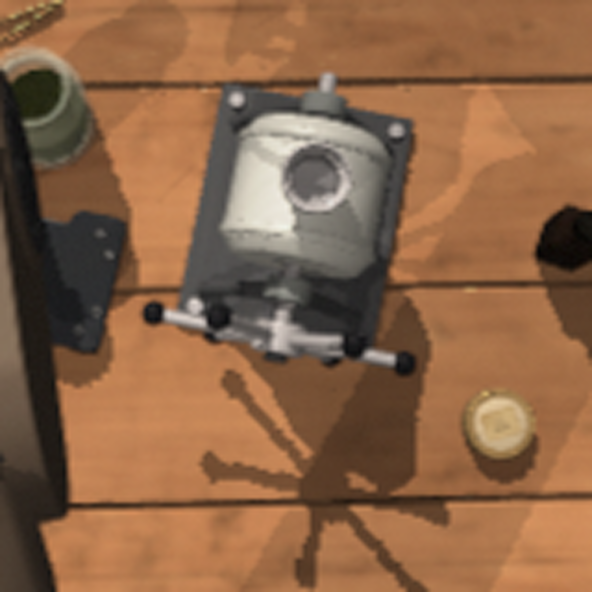

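```bash
python3 - <<'E'
from ang import *
p=np.r_[np.load('p2.npy'),0]
S=np.array([(206,239),(310,295),(161,320),(362,439),(306,511),(212,448)])/4+[190,120]-.4
T=np.array([(154,313),(218,315),(353,346),(403,362)])/3.7+[200,130]-.4
for s,t in ((S,[]),([],T),(S,T)):
    r,f=fit(s,t,p,1); print('th',(np.degrees(r[3])+30)%60-30,f.round(1))
r,f=fit(S,T,p,4); print('free',r.round(2),(np.degrees(r[2:])+30)%60-30,f.round(1))
for n,px,z in [('jar',(209,155),131),('tin',(335,243),22)]: pass
O,R=stand(p)
for a in (-2,0,2): print(a,proj('top',O+R@np.array([104,-86*np.sin(np.radians(a)),86*np.cos(np.radians(a))])))
print('seen',np.array([317,180])/3.7+[200,130]-.4)
E
```

```text
th 0.24313064570056042 [0.2 0.3 0.3 0.2 0.3 0.5]
th -0.366598852288341 [0.3 0.7 0.5 0.5]
th 0.07725021823708289 [0.2 0.4 0.2 0.2 0.4 0.4 0.3 0.7 0.6 0.5]
free [ 5.3312e+02 -1.7790e+01 -2.2000e-01  0.0000e+00] [-12.55924731   0.0720304 ] [0.3 0.5 0.4 0.2 0.3 0.4 0.2 0.6 0.5 0.5]
-2 [[283.87590922 176.95936075]]
0 [[285.07952292 177.19135061]]
2 [[286.27968238 177.43101677]]
seen [285.27567568 178.24864865]
```

Every fit puts the neck upright to within about 0.4°, the arm is clear, and nothing beside the stand has moved. I'm handing in.

```bash
python3 -c "
from cell import env
s=env.state(); print(s['t'],s['qvel'].round(3)); print(env.job_done())"
```

```text
13.4333 [-0.023 -0.006  0.002 -0.    -0.001  0.001]
the job is handed in; nothing more can be done
None
```

The neck now points straight up. I turned the drum about 158° clockwise by pushing three spokes one after another with the closed fingertips, then gave the third a last nudge of about 1.3°. I handed the job in at 13.4 s.

**Neck angle:** With the arm clear, fitting the ball positions gave +0.2° from the scene camera, −0.4° from the top camera and about +0.1° from both together. The neck mouth also shows in the top image at the column expected for 0°.

**Forces:** The highest force I saw was about 4 N, read at the end of each move, not continuously. I saw no contact with the drum or neck.

**Side objects:** The jar, bottle, tin and cup look unmoved in the pictures. I did not re-measure their positions.

**Disagreements:**
- In the images the fingers seemed to end about 17 mm above the reported tool tip. Some of the pushing was therefore on the ball ends of the spokes; I allowed for this in the second and third pushes.
- An automatic dark-blob check of the ball positions was about 2° off because of shadows and the finger, so I discarded it.
- In the last pictures the network's neck-mouth pixel sat 1–2 px off the fitted position, mostly up or down. That is within its usual error.

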